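# Pile two insulating plates on a test spindle and hold the spread snap ring at its groove

## Robot

A 6-joint arm with a two-finger parallel gripper is mounted at the origin on the work surface. World frame = base frame: x ahead of the robot, y to its left, z up, the work surface at z = 0. Lengths are in mm, angles in rad, forces in N, time in s.
With the tool pointing down it reaches from about 375 to 925 mm from the base axis. Payload 5.7 kg.
Tool frame: the origin (TCP) lies at the very end of the fingers, on their centre line; the grasp point (between the pads) lies 19 mm behind it (r.tcp_to_grasp is the distance from the TCP to the grasp point, in mm); z points along the fingers, y is the line along which they close (so a half turn about z gives the same grasp; the last joint's range is limited). The gripper opens to 85 mm and grips with 20 to 120 N. Pads are 22 mm wide; open, the fingers measure 114 mm over their backs; the gripper's body (76 mm by 85 mm) begins 54 mm behind the grasp point. The pads swing forward as they close: fully open they stand 13 mm farther back than shut.
Start: joints at [1.05, 0.359, 1.51, -0, 1.272, -0.115], TCP at [236.842, 551.243, 231.267] pointing down, gripper open.
Joint ranges: [-2.97, 2.97], [-1.01, 2.36], [0.21, 2.38], [-0.96, 4.11], [0.2, 2.71], [-2.98, 2.98]. Speed limits (rad/s): [2.39, 2.39, 3.14, 3.14, 3.14, 3.14].

## Interface

Orientations are given as a rotation vector (axis times angle).
In Python, from station import r gives the robot as it stands.
- The arm moves only by the shell command python3 -m crank 'ROWS'. ROWS is text: rows parted by semicolons, each of 7 numbers parted by spaces: the shift along the tool's x, y, z in mm, then the turn, a rotation vector about the tool's x, y, z in rad, then the opening, from 0 (shut) to 1 (fully open). In form: tx ty tz ax ay az hand; .... A call has 1 to 20 rows; each row shifts and turns the commanded pose from where the row before left it, along the tool's axes as they then stand; what a row does not reach is not made up. A row lasts 1/8 s, in which the tool goes at most 62.5 mm and 10.7 degrees, less where a joint would pass 70% of its speed; a pose out of reach is approached as far as the arm can. A call with a gripper value outside its range is refused whole. The fingers move at their own pace and stop on an object; the grip force is fixed at half the most. Time passes only in rows, so rows that do not move let the fingers close. It gives the time, the measured TCP pose, the force, the opening and the grip force at its end, in the units of the state.
- r.sense(): the state, without advancing time (a new reading comes with each control period).
- r.get_image(name): name is "scene" or "top" or "wrist"; returns a dict with "frame" (400x640x3 uint8, red, green, blue), "vertical_fov" (degrees; the focal length in pixels is half the picture's height over the tangent of half this angle, whatever the lens; pixels are square), "cx", "cy" (the principal point, pixels), "rvec" (rotation vector, rad) and "tvec" (3), from world to camera coordinates, as OpenCV has them. Camera axes: x right, y down, z forward; pixel columns grow to the right and rows downward; lengths in mm; the calibration is good to about 2 mm. A picture is of the moment at which its call begins. There is no depth.
- r.finish_job(): hands the job in; it is judged then, once.
Trained networks look in a picture, given as the dict that the camera call returned (one of the last four; its "shot" number tells which), for a name from the list of things; names that differ only in an ending like _2 or _b are one class to them, and where a whole thing is asked for, a point or a joint stands for the part that bears it (a point fixed in the world has none). Each returns a list of dicts, best first, with "score" (0 to 1); they miss things now and then, are a little off and sometimes report something else, mostly with a low value. They report only what shows in the picture. A call takes as long as a camera call.
- r.find_in(picture, query): "rect" ([left, top, right, bottom] in pixels, round what is visible of it).
- r.mark_of(picture, query): "uv" ([column, row] in pixels: a listed point, or the origin of a listed thing).
The state is a dict: "clock": time; "qpos": joint angles; "joint_vel": joint speeds; "joint_efforts": joint torques, N m; "eef_pos": TCP position; "eef_rot": TCP orientation; "contact_force": force on the tool from outside, world axes, zero at the start; "ft_torque": the same for the moment, N m; "gripper_width": opening from 0.0 (shut) to 1.0 (fully open); "gripper_force": force on a finger pad.
Only numpy, scipy, OpenCV 4.12 (cv2) and the standard library are available. Lean on these libraries where they do the work, as an engineer would, in place of code of your own. Each camera call takes 0.05 s, during which the arm holds its last target. There are 200 camera calls.

## Task

Pile the two flat brown plates on the test fixture, over its spindle and square with its base, long sides along the long sides of the base. Then take the snap ring pliers, squeeze the handles to spread the ring fully, bring the open ring above the spindle, lower it over the spindle until the ring is level with the groove and centred round it, and finish holding it there: still fully spread, level, carried by the gripper alone and not resting on the spindle or the plates. Leave everything else on the bench where it is.

Things in the scene. Friction and masses are not known exactly. Their poses are not given: they have to be found in the camera images.
- fixture: Test fixture, fixed: aluminium base 126 (its x) x 90 (its y) x 10 mm with an upright steel spindle in its middle. Origin: centre of the underside, z up, x along the long edges. Spindle 30 mm in diameter up to 54 mm above the bench, then a taper to 18 mm at 62 mm; the darker groove, 25 mm in diameter, spans 36.5 to 45.5 mm. Two plates piled on the base reach 34 mm.
- groove (a point): point on the spindle's axis at mid-height of the groove, 41 mm above the bench
- shaft_tip (a point): point on the spindle's axis at its top, 62 mm above the bench
- plate_a: loose flat brown plate, 88 mm (its x) x 56 mm (its y) x 12 mm thick, 80 to 170 g, with a 36 mm round hole in the middle; origin: centre of its underside. Lies flat on the bench; grip it across the 56 mm. On the fixture its x is to run parallel to the fixture's x, either way round
- plate_b: the second such plate, the same in all respects; the plates may be piled in either order
- pliers: Snap ring pliers, 170 mm, 190 g, lying on an aluminium rest (posts 24 mm high under the pivot and the handle ends). Origin: on the pivot axis at the handles' underside; x points from handles to ring, z up. The ring hangs on the jaw tips and cannot come off; squeezing the handles opens it. Needs 3 N a side at first, 12 N at the stop; springs back when let go
- pliers_grip (a point): where to grip: midway between the two green handles, 46 mm behind the pivot, at mid-height of the handles (12 mm high; 30 mm above the bench on the rest), level with the ring. Here they measure about 56 mm over the outsides when relaxed (a V open to the rear, each 0.28 rad off the pliers' x) and 28 mm, parallel, when fully squeezed
- ring_center (a point): centre of the snap ring's opening when fully spread: on the pliers' centre line, 46 mm ahead of the pivot, 92 mm ahead of pliers_grip, at mid-thickness of the 4 mm thick ring. Inside width 26 mm relaxed (too small for the spindle), over 36 mm fully spread: 3 mm of play all round the spindle. Relaxed, the ring reaches to 84 mm ahead of the pivot, spread to 71 mm
- handle_left (a joint): squeeze angle of each handle of the pliers (both move alike): 0 = relaxed, ring closed; 0.279 rad = fully squeezed against the stop, ring fully spread
- beaker: bystander: small glass beaker, 52 mm across, 65 mm high; origin: centre of the underside
- reel: bystander: aluminium reel, 54 mm across, 37 mm high, standing near the plates; origin: centre of the underside
- tweezers: bystander: steel tweezers, 116 mm long, 5 mm high; origin under the middle
- cutters: bystander: side cutters with green handles, 130 mm long, 14 mm high; origin under the pivot
- carton: bystander: dark grey carton, 170 x 120 x 50 mm; origin: centre of the underside
- pot: bystander: steel pot, 120 mm across, 75 mm high; origin: centre of the underside
- screwdriver: bystander: screwdriver, 180 mm long, lying on the bench

How it is judged (in metres and radians):
On the way, in this order (a step that is already met when the one before it is completed fails the run):
1. both plates are piled flat and square on the fixture over the spindle and released (horizontal distance between each of plate_a, plate_b and groove below 0.0045 m and angle between the x axis of each of plate_a, plate_b and the x axis of fixture, either way round below 0.11 rad and angle between each of plate_a, plate_b's own z axis and vertical below 0.06 rad and z of plate_a in the frame of fixture between 0.008 and 0.0235 m and z of plate_b in the frame of fixture between 0.008 and 0.0235 m and contact force between each of plate_a, plate_b and the fingers below 0.2 N), for 0.2 s.
2. the ring, spread with the pliers, is above the spindle (value of joint handle_left above 0.24 rad and horizontal distance between ring_center and groove below 0.012 m and z of ring_center in the frame of shaft_tip above 0 m), for 0.05 s.
At the end, for the whole second after the job is handed in: Plates flat round the spindle, centred within 4.5 mm, square within 0.11 rad. Ring held round the groove: within 6 mm of the axis, 3 mm of mid-groove height, level within 0.12 rad, squeeze over 0.24 rad, grip over 3 N, pressing under 1 N on fixture and plates (horizontal distance between each of plate_a, plate_b and groove below 0.0045 m and angle between the x axis of each of plate_a, plate_b and the x axis of fixture, either way round below 0.11 rad and angle between each of plate_a, plate_b's own z axis and vertical below 0.06 rad and z of plate_a in the frame of fixture between 0.008 and 0.0235 m and z of plate_b in the frame of fixture between 0.008 and 0.0235 m and horizontal distance between ring_center and groove below 0.006 m and z of ring_center in the frame of groove between -0.003 and 0.003 m and angle between pliers's own z axis and vertical below 0.12 rad and value of joint handle_left above 0.24 rad and contact force between pliers and the fingers above 3 N and contact force between pliers and fixture below 1 N and contact force between pliers and plate_a below 1 N and contact force between pliers and plate_b below 1 N and linear speed of pliers below 0.02 m/s); the arm keeps its last pose, push and grip.
It fails at once if a bystander is moved from its place by more than 30 mm (distance of any of beaker, reel, tweezers, cutters, carton, pot, screwdriver from where it was at the start of the episode above 0.03 m).
It also fails if it takes over 72 s, if anything falls off the work surface, if the arm or the gripper's body presses on something with over 40 N, if the wrist force passes 120 N, or if a joint passes its speed limit or range.

## Working session

There is one attempt and no reset: what is moved stays moved. The work goes in short steps, Python scripts to look and compute and a shell command to move; the robot and the scene stay as the last step left them, time stands still between calls to the robot, and variables do not carry over. Pictures are saved under pics/ and viewed, at most 10 in all, crops included, and the job is handed in when it is done.

```bash
ls; mkdir -p pics; cat > h.py <<'E'
import numpy as np, cv2
from station import r
def cam(p):
    f=p["frame"].shape[0]/2/np.tan(np.radians(p["vertical_fov"])/2)
    K=np.array([[f,0,p["cx"]],[0,f,p["cy"]],[0,0,1.]])
    R=cv2.Rodrigues(np.array(p["rvec"],float))[0]; t=np.array(p["tvec"],float).ravel()
    return K,R,t
def back(p,uv,z):
    K,R,t=cam(p); d=R.T@np.linalg.inv(K)@np.array([uv[0],uv[1],1.]); c=-R.T@t
    return c+d*(z-c[2])/d[2]
def proj(p,X):
    K,R,t=cam(p); x=K@(R@np.array(X,float)+t); return x[:2]/x[2]
def save(p,n,crop=None,s=1):
    im=p["frame"][:,:,::-1]
    if crop: im=im[crop[1]:crop[3],crop[0]:crop[2]]
    cv2.imwrite(n,cv2.resize(im,None,fx=s,fy=s,interpolation=cv2.INTER_CUBIC))
E
python3 - <<'E'
from h import *
H=dict(fixture=0,groove=41,shaft_tip=62,plate_a=0,pliers=24,pliers_grip=30,ring_center=30,beaker=0,reel=0,tweezers=0,cutters=0,carton=0,pot=0,screwdriver=0)
for n in ["top","scene"]:
    p=r.get_image(n); save(p,f"pics/{n}0.png")
    print(n,p["vertical_fov"],-cam(p)[1].T@cam(p)[2])
    for q,z in H.items():
        for m in r.mark_of(p,q)[:3]: print(q,np.round(m["uv"],1),round(m["score"],2),back(p,m["uv"],z).round(1))
s=r.sense(); print(s["eef_pos"],s["eef_rot"],s["clock"],r.tcp_to_grasp)
E
```

```text
pics
top 51.31289471605106 [ 329.88295598  -52.98511554 1226.12261483]
fixture [300.2 176.8] 0.95 [593.9   3.4   0. ]
fixture [296.7 176.3] 0.43 [595.2  14.    0. ]
fixture [389.5 210.3] 0.31 [ 497.7 -264.7    0. ]
groove [298.  176.4] 0.83 [586.1   7.9  41. ]
groove [188.2 210.1] 0.16 [481.  319.6  41. ]
shaft_tip [295.2 176.8] 0.88 [580.3  14.8  62. ]
plate_a [188.  212.2] 0.86 [479.9 332.7   0. ]
plate_a [236.4 237.7] 0.85 [407.5 185.7   0. ]
pliers [387.1 195. ] 0.92 [ 539.5 -253.8   24. ]
pliers_grip [390.1 210.5] 0.69 [ 493.1 -261.2   30. ]
ring_center [379.4 178.9] 0.68 [ 586.  -230.5   30. ]
beaker [367.3 129.7] 0.78 [ 745.6 -198.3    0. ]
reel [225.4 157.6] 0.61 [648.5 231.2   0. ]
tweezers [319.7 234.3] 0.52 [422.3 -58.6   0. ]
cutters [286.9 119.8] 0.71 [772.   49.1   0. ]
cutters [174.8 280.9] 0.29 [279.6 357.    0. ]
carton [477.4 223.4] 0.8 [ 463.8 -525.     0. ]
pot [174.2 152.3] 0.84 [661.8 387.    0. ]
screwdriver [174.8 282.4] 0.57 [275.3 356.7   0. ]
screwdriver [170.5 151.5] 0.23 [664.  398.4   0. ]
scene 49.8203677880695 [1185.55104961  133.31702937 1085.06599401
[... 523 characters left out ...]
]
pliers_grip [477.9 300.5] 0.49 [674.9 396.1  30. ]
ring_center [261.3 212. ] 0.59 [ 581.4 -232.    30. ]
ring_center [480.2 186.7] 0.51 [306.6 370.6  30. ]
beaker [250.1 269.2] 0.87 [ 748.7 -204.     0. ]
reel [412.4 275.5] 0.94 [639.1 227.    0. ]
reel [477.9 187.7] 0.15 [287.5 370.9   0. ]
tweezers [332.3 188.4] 0.62 [419.  -61.9   0. ]
cutters [337.9 306.1] 0.58 [780.9  55.8   0. ]
carton [191.3 165.9] 0.77 [ 462.5 -525.     0. ]
pot [341.1 237.6] 0.29 [580.6  10.2   0. ]
screwdriver [480.  185.1] 0.88 [275.5 376.2   0. ]
screwdriver [261.9 200.4] 0.58 [ 524.1 -256.     0. ]
[236.84170021 551.25945528 231.26312152] [-6.33050495e-01 -3.07709611e+00  1.31248049e-04] 1.5 18.700000000000003
```

View top.

```bash
python3 - <<'E'
import cv2
a=cv2.imread("pics/top0.png")[90:300,150:430]
cv2.imwrite("pics/top0c.png",cv2.resize(a,None,fx=2.85,fy=2.85,interpolation=cv2.INTER_CUBIC))
E
```

```text
(no output)
```

View pics/top0c.png

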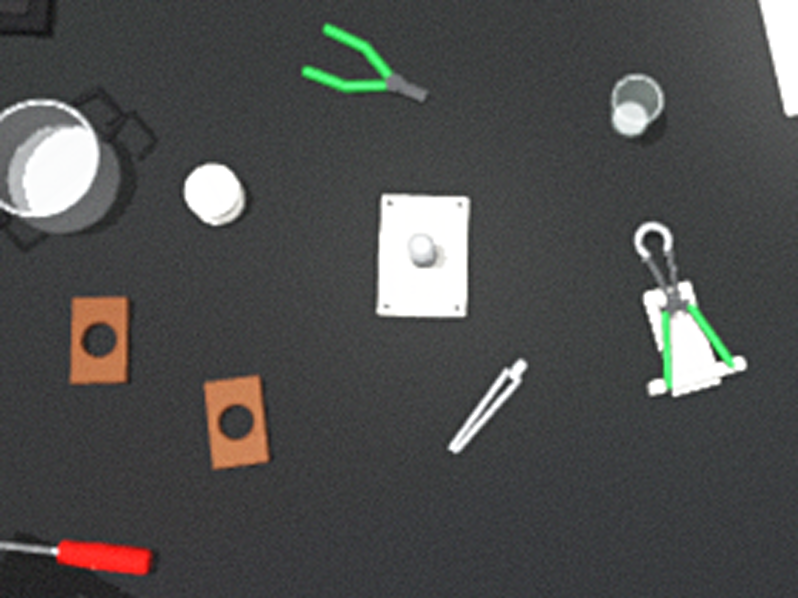

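View pics/scene0.png

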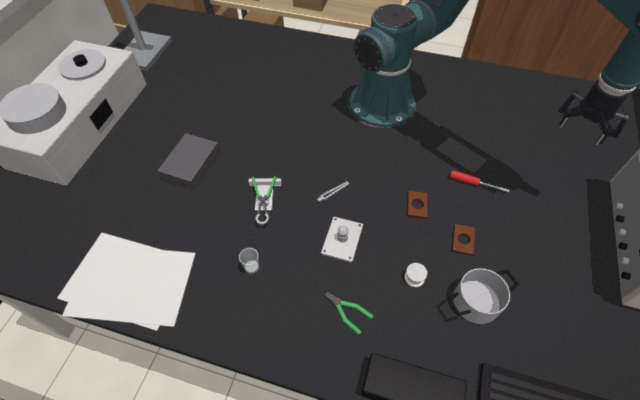

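```bash
cat > seg.py <<'E'
from h import *
def brown(p):
    h=cv2.cvtColor(p["frame"],cv2.COLOR_RGB2HSV)
    return ((h[...,0]<18)&(h[...,1]>110)&(h[...,2]>50)).astype(np.uint8)
def blobs(m,amin,amax,z,p):
    o=[]
    cs,hi=cv2.findContours(m,cv2.RETR_EXTERNAL,cv2.CHAIN_APPROX_NONE)
    for c in cs:
        if not amin<cv2.contourArea(c)<amax: continue
        W=np.array([back(p,q[0],z)[:2] for q in c],np.float32)
        (cx,cy),(w,h),a=cv2.minAreaRect(W)
        if w<h: w,h,a=h,w,a-90
        o.append((round(cx,1),round(cy,1),round(w,1),round(h,1),round(((a+90)%180)-90,1),c[:,0].mean(0).round(0).tolist()))
    return o
E
python3 - <<'E'
from seg import *
for n in ["top","scene"]:
    p=r.get_image(n); print(n)
    print("plates",*blobs(brown(p),150,3000,12,p),sep="\n ")
    h=cv2.cvtColor(p["frame"],cv2.COLOR_RGB2HSV)
    print("white",*blobs(((h[...,2]>165)&(h[...,1]<60)).astype(np.uint8),100,3000,10,p),sep="\n ")
    g=((h[...,0]>45)&(h[...,0]<80)&(h[...,1]>120)&(h[...,2]>60)).astype(np.uint8)
    print("green",*blobs(g,20,3000,30,p),sep="\n ")
E
```

```text
top
plates
 (269.7, 319.9, 96.6, 27.3, 84.1, [186.0, 285.0])
 (406.9, 194.0, 90.1, 59.0, 8.7, [233.0, 238.0])
 (488.0, 339.8, 88.9, 60.1, 1.2, [184.0, 209.0])
white
 (30.3, -935.7, 94.3, 36.3, -5.5, [633.0, 381.0])
 (428.3, -62.9, 117.0, 19.9, -35.7, [321.0, 232.0])
 (488.8, -287.5, 86.0, 75.7, 3.5, [395.0, 215.0])
 (498.3, 868.5, 215.6, 29.4, 7.9, [3.0, 201.0])
 (584.7, 9.1, 128.4, 92.2, -0.4, [298.0, 179.0])
 (479.7, -977.7, 426.4, 42.3, -5.8, [635.0, 221.0])
 (644.8, 231.6, 62.3, 57.0, 3.0, [225.0, 158.0])
 (681.5, 418.8, 126.7, 124.8, -41.4, [163.0, 145.0])
 (754.4, -214.5, 63.8, 48.8, 0.1, [373.0, 125.0])
green
 (488.4, -240.8, 76.0, 8.3, 2.1, [384.0, 212.0])
 (503.6, -287.4, 74.3, 11.5, 33.4, [399.0, 207.0])
 (783.3, 89.9, 89.9, 65.0, 66.8, [273.0, 113.0])
scene
plates
 (492.5, 344.2, 93.7, 58.0, 2.7, [463.0, 239.0])
 (411.3, 198.9, 95.0, 54.4, 8.8, [417.0, 204.0])
 (269.2, 324.9, 93.4, 39.0, 81.8, [465.0, 178.0])
white
 (655.4, 397.0, 87.9, 74.7, 16.7, [478.0, 297.0])
 (637.6, 236.3, 69.1, 51.2, 10.2, [416.0, 276.0])
 (585.8, 14.1, 125.3, 89.1, -0.3, [343.0, 238.0])
 (-361.5, -342.2, 328.5, 68.5, 90.0, [320.0, 27.0])
 (-513.4, 231.8, 467.9, 163.5, -23.0, [452.0, 33.0])
green
 (800.6, 96.4, 88.3, 61.3, 66.4, [351.0, 313.0])
```

```bash
cat > plan.py <<'E'
import sys; from h import *
def plan(x,y,z,yaw):
    """yaw = world deg of tool y axis (mod 180)"""
    s=r.sense(); R=cv2.Rodrigues(np.array(s["eef_rot"]))[0]; p=np.array(s["eef_pos"])
    a=np.radians(yaw); dy=np.array([np.cos(a),np.sin(a),0]); 
    if dy@R[:,1]<0: dy=-dy
    dz=np.array([0,0,-1.]); T=np.c_[np.cross(dy,dz),dy,dz]
    print("turn",cv2.Rodrigues(R.T@T)[0].ravel().round(3),"shift after turn",(T.T@(np.array([x,y,z])-p)).round(1),"q6",round(s["qpos"][5],2),"t",s["clock"],"w",round(s["gripper_width"],3),"pos",p.round(1),"tilt",R[:,2].round(3))
if __name__=="__main__": plan(*map(float,sys.argv[1:]))
E
python3 plan.py 380 197 200 98.6; python3 plan.py 585 11 200 90
```

```text
turn [-0.    -0.    -0.556] shift after turn [ -88.6 -371.6   31.3] q6 -0.12 t 1.6 w 1.001 pos [236.9 551.2 231.3] tilt [-0. -0. -1.]
turn [-0.    -0.    -0.406] shift after turn [-348.1 -540.2   31.3] q6 -0.12 t 1.6 w 1.001 pos [236.9 551.2 231.3] tilt [-0. -0. -1.]
```

```bash
python3 -m crank '0 0 10 0 0 -0.185 1;0 0 10 0 0 -0.185 1;0 0 10 0 0 -0.185 1;-12 -53 0 0 0 0 1;-12 -53 0 0 0 0 1;-12 -53 0 0 0 0 1;-12 -53 0 0 0 0 1;-12 -53 0 0 0 0 1;-12 -53 0 0 0 0 1;-12 -53 0 0 0 0 1;0 0 0 0 0 0 1'
python3 - <<'E'
from seg import *
p=r.get_image("wrist"); save(p,"pics/w1.png")
print(-cam(p)[1].T@cam(p)[2]); print(*blobs(brown(p),300,90000,12,p),sep="\n ")
print([ (m["uv"],round(m["score"],2),back(p,m["uv"],0).round(1)) for m in r.mark_of(p,"plate_a")])
E
python3 plan.py 407 195 100 98.6
```

```text
clock: 2.98
eef_pos: [376.4, 194.0, 201.6]
eef_rot: [-0.225, 3.133, -0.001]
contact_force: [-0.3, -0.0, -0.5]
gripper_width: 0.999
gripper_force: 0.0
[297.69102092 183.65445752 343.51119546]
(486.6, 340.4, 91.7, 59.1, 2.3, [406.0, 263.0])
 (406.3, 196.8, 87.8, 55.5, 8.2, [316.0, 200.0])
 (270.2, 323.1, 97.5, 26.5, 84.6, [442.0, 103.0])
[([411.2, 267.0], 0.71, array([488.3, 345.3,   0. ])), ([314.6, 201.0], 0.68, array([410. , 195.7,   0. ]))]
turn [ 0.     0.    -0.003] shift after turn [-31.1  -6.4 101.4] q6 -1.4 t 3.075 w 1.002 pos [375.3 196.6 201.4] tilt [ 0.  0. -1.]
```

View pics/w1.png

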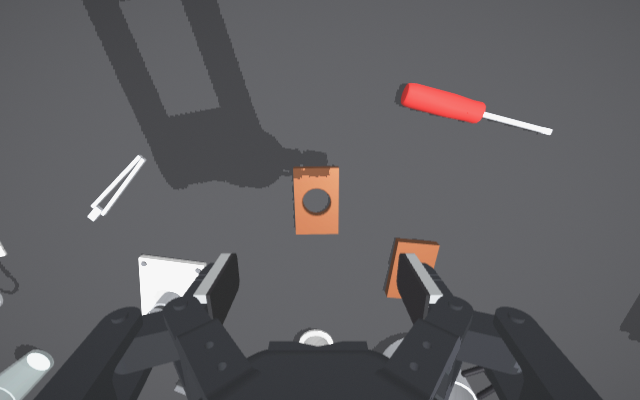

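```bash
python3 -m crank '-15.5 -2 30 0 0 0 1;-15.5 -2 50 0 0 0 1;0 0 50 0 0 0 1;0 0 40 0 0 0 1;0 0 25 0 0 0 1;0 0 0 0 0 0 1'
python3 plan.py 406.5 196.8 -1 98.2
```

```text
clock: 3.82
eef_pos: [404.4, 198.5, 4.8]
eef_rot: [0.237, -3.128, 0.001]
contact_force: [-0.7, -0.3, 0.4]
gripper_width: 1.001
gripper_force: 0.0
turn [-0.001 -0.004  0.008] shift after turn [-1.9 -1.9  5.8] q6 -1.42 t 3.825 w 1.001 pos [404.4 198.5   4.8] tilt [-0.004 -0.001 -1.   ]
```

```bash
python3 -m crank '-2 -2 6 0 0 0.008 1;0 0 0 0 0 0 1;0 0 0 0 0 0 0.3;0 0 0 0 0 0 0.3;0 0 0 0 0 0 0.3;0 0 0 0 0 0 0.3;0 0 0 0 0 0 0.3'
python3 plan.py 500 11 170 90
```

```text
clock: 4.7
eef_pos: [409.0, 195.9, 1.3]
eef_rot: [-0.222, 3.132, 0.0]
contact_force: [-0.5, -0.5, 11.2]
gripper_width: 0.629
gripper_force: 61.0
turn [0.    0.001 0.141] shift after turn [ -91.  -184.9 -168.7] q6 -1.42 t 4.7 w 0.629 pos [409.  195.9   1.3] tilt [ 0.001  0.    -1.   ]
```

```bash
python3 -m crank '0 0 -20 0 0 0 0.3;0 0 -40 0 0 0.071 0.3;0 0 -50 0 0 0.07 0.3;0 0 -55 0 0 0 0.3;-23 -46 0 0 0 0 0.3;-23 -46 0 0 0 0 0.3;-23 -46 0 0 0 0 0.3;-22 -46 0 0 0 0 0.3;0 0 0 0 0 0 0.3;0 0 0 0 0 0 0.3'
python3 - <<'E'
from seg import *
p=r.get_image("wrist"); save(p,"pics/w2.png")
for q,z in (("fixture",0),("groove",41),("shaft_tip",62)):
  print(q,[ (m["uv"],round(m["score"],2),back(p,m["uv"],z).round(1)) for m in r.mark_of(p,q)])
h=cv2.cvtColor(p["frame"],cv2.COLOR_RGB2HSV)
print("white",*blobs(((h[...,2]>165)&(h[...,1]<60)).astype(np.uint8),300,30000,10,p),sep="\n ")
E
python3 plan.py 585 11 100 90
```

```text
clock: 5.95
eef_pos: [498.7, 12.0, 165.1]
eef_rot: [-0.002, -3.14, -0.001]
contact_force: [-0.9, 0.9, -1.7]
gripper_width: 0.634
gripper_force: 64.7
fixture []
groove [([319.0, 271.4], 0.74, array([588.3,  14.5,  41. ])), ([602.4, 302.4], 0.37, array([630.3, 341.6,  41. ]))]
shaft_tip [([313.5, 279.9], 0.6, array([585. ,   8.7,  62. ]))]
white
 (781.1, -404.7, 103.1, 83.5, 89.8, [28.0, 379.0])
 (648.2, 242.5, 95.2, 45.0, 48.8, [494.0, 297.0])
 (601.1, 95.2, 63.4, 15.8, 17.5, [384.0, 267.0])
 (600.6, -69.3, 63.3, 15.8, -18.1, [252.0, 266.0])
 (584.3, 13.1, 68.8, 67.8, -48.9, [318.0, 254.0])
 (591.7, -244.8, 85.8, 42.2, 4.1, [105.0, 265.0])
 (504.2, -260.2, 117.3, 108.3, -73.0, [69.0, 175.0])
 (429.2, -57.7, 114.3, 18.3, -38.2, [250.0, 120.0])
turn [ 0.    -0.001  0.002] shift after turn [-86.2  -2.   65.2] q6 -1.69 t 6.15 w 0.633 pos [498.8  13.  165.2] tilt [-0.001  0.    -1.   ]
```

View pics/w2.png

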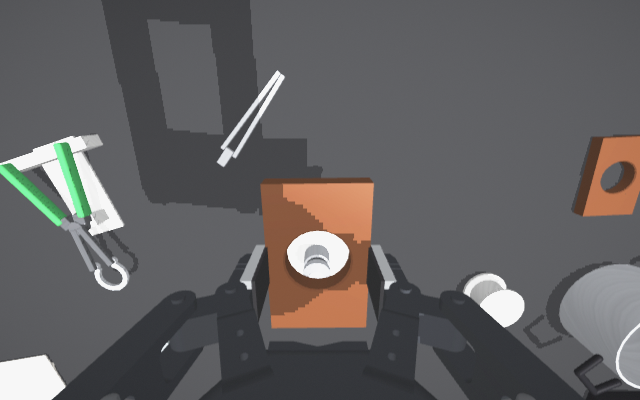

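```bash
python3 - <<'E'
from seg import *
p=r.get_image("wrist"); save(p,"pics/w3.png",(270,220,370,300),8)
m=brown(p); cs,hi=cv2.findContours(m,cv2.RETR_CCOMP,cv2.CHAIN_APPROX_NONE)
z=r.sense()["eef_pos"][2]
for c,h in zip(cs,hi[0]):
    if h[3]>=0 and cv2.contourArea(c)>300:
        for zz in (z+11,):
            W=np.array([back(p,q[0],zz)[:2] for q in c],np.float32); print("hole",cv2.fitEllipse(W),c[:,0].min(0),c[:,0].max(0))
print(r.sense()["eef_pos"])
print(*[b for b in blobs(m,300,90000,z+11,p)],sep="\n")
for X in ([585,11,62],[585,11,54],[585,11,10],[585,26,45.5],[585,-4,45.5]): print(X,proj(p,X).round(1))
E
```

```text
hole ((492.52386474609375, 14.08362865447998), (29.452573776245117, 33.61991882324219), 179.11599731445312) [286 229] [350 279]
hole ((449.93011474609375, 156.4588623046875), (10.910041809082031, 14.60779857635498), 79.86307525634766) [598 161] [624 192]
[498.96776983  12.87347119 165.31168515]
(495.4, 13.9, 89.6, 55.4, 0.6, [317.0, 251.0])
(450.4, 157.0, 39.3, 29.6, 2.7, [610.0, 177.0])
[585, 11, 62] [314.6 279.6]
[585, 11, 54] [314.7 275.3]
[585, 11, 10] [315.  254.7]
[585, 26, 45.5] [328.6 270.8]
[585, -4, 45.5] [301.  270.8]
```

View pics/w3.png

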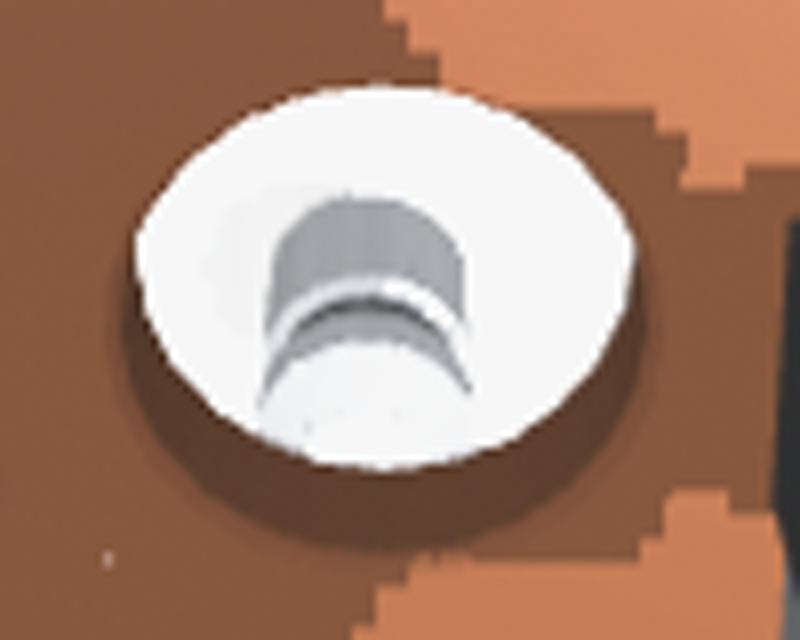

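```bash
python3 - <<'E'
from seg import *
p=r.get_image("wrist"); z=r.sense()["eef_pos"][2]
for zt in (8,11,14): print(zt,back(p,(317.5,230.6),z+zt)[:2],back(p,(317.5,288.8),z+zt)[:2],back(p,(285.2,260),z+zt)[:2],back(p,(351.5,260),z+zt)[:2])
print("spindle base near",back(p,(315.6,244.5),10))
t=r.get_image("top"); 
for Y in (11,12):print(proj(t,[585,Y,62]))
E
```

```text
8 [479.9537877   13.79990067] [516.13494959  13.81356601] [497.56215741  -3.93101355] [497.55827863  32.48084178]
11 [478.60296414  13.79836282] [513.97418628  13.81172225] [495.8171586   -3.53563292] [495.81336664  32.06111843]
14 [477.25214057  13.79682496] [511.81342296  13.80987848] [494.07215978  -3.14025229] [494.06845466  31.64139509]
spindle base near [571.61612876  11.62000717  10.        ]
[296.58498063 175.20483628]
[296.23494225 175.19771617]
```

```bash
python3 -m crank '-30 -1 0 0 0 0 0.3;-30 -1.3 0 0 0 0 0.3;-28.6 0 25 0 0 0 0.3;0 0 30 0 0 0 0.3;0 0 25 0 0 0 0.3;0 0 0 0 0 0 0.3;0 0 0 0 0 0 0.3'
python3 - <<'E'
from seg import *
p=r.get_image("wrist"); save(p,"pics/w4.png",(260,200,380,300),6)
print(r.sense()["eef_pos"]); z=r.sense()["eef_pos"][2]
print(*[b for b in blobs(brown(p),300,90000,z+9.5,p)],sep="\n")
for X in ([585.8,11.7,62],[594.8,11.7,62],[576.8,11.7,62]): print(proj(p,X))
E
```

```text
clock: 7.18
eef_pos: [588.7, 9.8, 86.1]
eef_rot: [-0.001, 3.141, -0.0]
contact_force: [0.8, 0.0, -0.3]
gripper_width: 0.631
gripper_force: 64.6
[589.12002635   9.66876218  86.49096397]
(586.1, 10.7, 90.3, 55.8, 0.6, [317.0, 251.0])
[319.04859005 232.82626433]
[319.03593234 245.13660603]
[319.06164543 220.12915831]
```

View pics/w4.png

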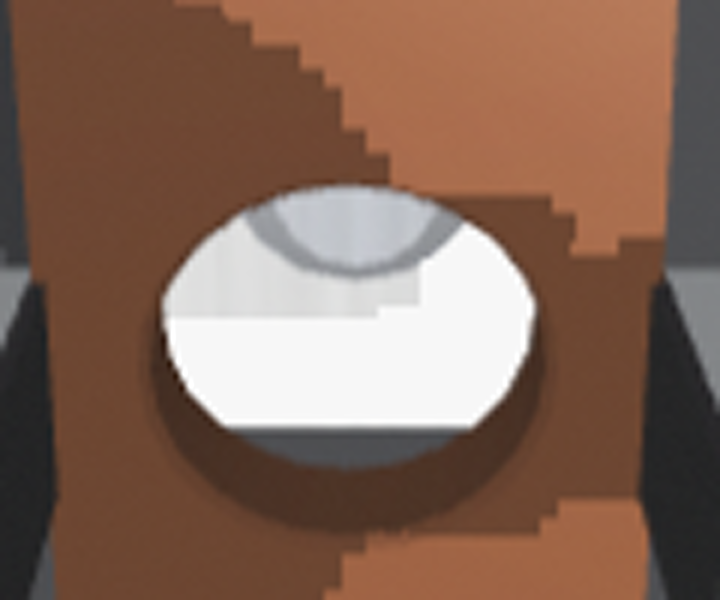

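```bash
python3 - <<'E'
from seg import *
p=r.get_image("wrist"); s=r.sense(); z=s["eef_pos"][2]; print(s["eef_pos"])
print("base far edge",back(p,(319.5,271.3),10)[0]-63, "tip far",back(p,(319.5,243.7),62)-[9,0,0])
print(back(p,(319.5,245.8),62)-[9,0,0])
a,b=back(p,(317.5,230.7),z+9.5),back(p,(317.5,288.5),z+9.5); print("hole",a,b,(a+b)/2)
a,b=back(p,(285.2,260),z+9.5),back(p,(351,260),z+9.5); print("hole",(a+b)/2)
E
```

```text
[589.24430236   9.59242867  86.66697965]
base far edge 585.7615506530271 tip far [585.36149944  11.91129799  62.        ]
[586.92384649  11.91343867  62.        ]
hole [569.37259047  10.59707838  96.16697965] [604.90761211  10.56515115  96.16697965] [587.14010129  10.58111476  96.16697965]
hole [586.72663245  10.90761942  96.16697965]
```

```bash
python3 -m crank '1.4 1.3 5 0 0 0 0.3;0 0 10 0 0 0 0.3;0 0 15 0 0 0 0.3;0 0 15 0 0 0 0.3;0 0 15 0 0 0 0.3;0 0 0 0 0 0 0.3;0 0 0 0 0 0 0.3'
```

```text
clock: 8.15
eef_pos: [587.0, 10.8, 25.2]
eef_rot: [0.0, -3.142, 0.0]
contact_force: [-0.3, 0.0, -0.8]
gripper_width: 0.632
gripper_force: 64.7
```

```bash
python3 -m crank '0 0 8 0 0 0 0.3;0 0 4 0 0 0 0.3;0 0 1 0 0 0 0.3;0 0 0 0 0 0 0.3;0 0 0 0 0 0 0.3'
```

```text
clock: 8.78
eef_pos: [587.0, 10.8, 12.5]
eef_rot: [-0.0, 3.141, -0.0]
contact_force: [0.7, -0.4, -0.6]
gripper_width: 0.631
gripper_force: 64.7
```

```bash
python3 -m crank '0 0 0 0 0 0 1;0 0 0 0 0 0 1;0 0 0 0 0 0 1;0 0 0 0 0 0 1;0 0 -40 0 0 0 1;0 0 -55 0 0 0 1;0 0 -55 0 0 0 1;17 55 0 0 0 0 1;17 55 0 0 0 0 1;17 55 0 0 0 0 1;17 55 0 0 0 0 1;17 55 0 0 0 0 1;15 54 0 0 0 0 1;0 0 0 0 0 0 1;0 0 0 0 0 0 1'
python3 - <<'E'
from seg import *
p=r.get_image("wrist")
print(*[b for b in blobs(brown(p),300,90000,12,p)],sep="\n")
E
python3 plan.py 487 340 0 92
```

```text
clock: 10.65
eef_pos: [486.5, 339.5, 162.1]
eef_rot: [0.002, -3.141, 0.001]
contact_force: [-0.6, -0.6, -0.5]
gripper_width: 1.0
gripper_force: 0.0
(588.4, 7.2, 93.9, 69.0, 0.8, [43.0, 266.0])
(488.3, 342.8, 88.2, 55.5, 2.6, [321.0, 183.0])
turn [-0.001 -0.    -0.035] shift after turn [ -0.2   1.1 162.2] q6 -1.08 t 10.7 w 0.999 pos [486.8 338.9 162.2] tilt [-0.    -0.001 -1.   ]
```

```bash
python3 -m crank '0 0 10 0 0 -0.045 1;-1.5 4 40 0 0 0 1;0 0 50 0 0 0 1;0 0 40 0 0 0 1;0 0 18 0 0 0 1;0 0 0 0 0 0 1;0 0 0 0 0 0 1'; python3 plan.py 488.3 342.8 2 92.6
```

```text
clock: 11.58
eef_pos: [489.5, 344.1, 5.7]
eef_rot: [-0.07, 3.139, 0.002]
contact_force: [0.9, 0.3, -0.1]
gripper_width: 1.001
gripper_force: 0.0
turn [ 0.001  0.002 -0.001] shift after turn [ 1.2 -1.3  3.7] q6 -1.12 t 11.575 w 1.001 pos [489.5 344.1   5.7] tilt [ 0.002  0.001 -1.   ]
```

```bash
python3 -m crank '1 -1.3 3.5 0 0 0 1;0 0 0 0 0 0 0.3;0 0 0 0 0 0 0.3;0 0 0 0 0 0 0.3;0 0 0 0 0 0 0.3;0 0 0 0 0 0 0.3;0 0 -20 0 0 0 0.3;0 0 -40 0 0 0.045 0.3;0 0 -40 0 0 0 0.3;-16 -55 0 0 0 0 0.3;-16 -55 0 0 0 0 0.3;-16 -55 0 0 0 0 0.3;-17 -55 0 0 0 0 0.3;-17 -55 0 0 0 0 0.3;-16.5 -57 0 0 0 0 0.3;0 0 0 0 0 0 0.3;0 0 0 0 0 0 0.3'
python3 - <<'E'
from seg import *
p=r.get_image("wrist"); save(p,"pics/w5.png",(260,200,380,300),6)
s=r.sense(); print(s["eef_pos"]); z=s["eef_pos"][2]
print(*[b for b in blobs(brown(p),300,90000,z+9.5,p)],sep="\n")
for X in ([585.6,11.9,62],[594.6,11.9,62]): print(proj(p,X))
E
```

```text
clock: 13.7
eef_pos: [585.1, 10.7, 100.6]
eef_rot: [-0.001, -3.141, -0.001]
contact_force: [-0.9, 0.7, -0.2]
gripper_width: 0.631
gripper_force: 63.9
[584.89543165  11.45220503 100.62008585]
(578.6, 11.7, 104.4, 55.9, -0.2, [318.0, 244.0])
[317.82995239 228.66708737]
[317.85372618 240.12536059]
```

View pics/w5.png

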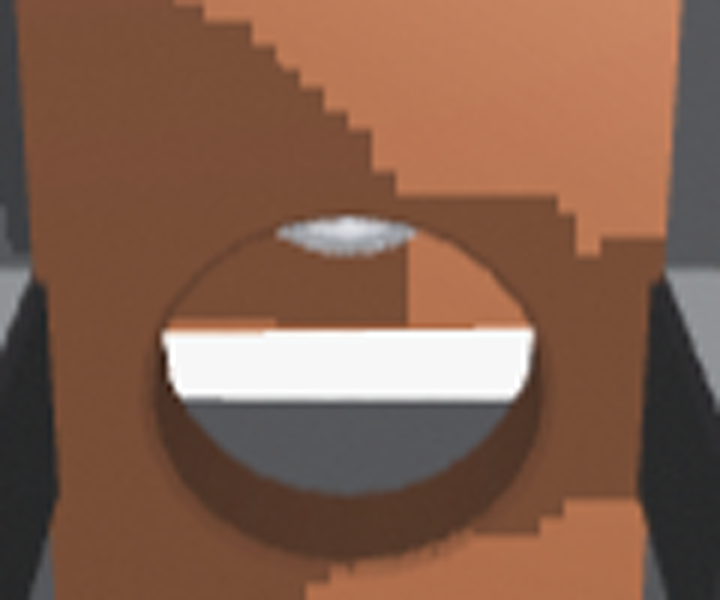

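```bash
python3 - <<'E'
from seg import *
p=r.get_image("wrist"); s=r.sense(); z=s["eef_pos"][2]; print(s["eef_pos"])
print("base far edge",back(p,(319.5,266.8),10)[0]-63, "plate far",back(p,(319.5,254.6),22)[0]-44, "tip far",back(p,(317.8,241.3),62)-[9,0,0])
for zt in (9,10):
  a,b=back(p,(318,235.9),z+zt),back(p,(318,293),z+zt); print("hole",a,b,(a+b)/2)
  a,b=back(p,(285.8,264),z+zt),back(p,(350.8,264),z+zt); print("hole",(a+b)/2)
E
```

```text
[584.88558956  11.83967297 100.64887825]
base far edge 585.1737056439563 plate far 584.3262369470921 tip far [586.28672365  12.60476979  62.        ]
hole [568.49256144  12.64312685 109.64887825] [604.1416996   12.62919349 109.64887825] [586.31713052  12.63616017 109.64887825]
hole [585.38659726  12.80331374 109.64887825]
hole [568.02015366  12.64086135 110.64887825] [603.40141499  12.62703268 110.64887825] [585.71078432  12.63394702 110.64887825]
hole [584.78724333  12.79984456 110.64887825]
```

```bash
python3 -m crank '0.4 -0.6 15 0 0 0 0.3;0 0 15 0 0 0 0.3;0 0 15 0 0 0 0.3;0 0 15 0 0 0 0.3;0 0 10 0 0 0 0.3;0 0 4.5 0 0 0 0.3;0 0 0 0 0 0 0.3;0 0 0 0 0 0 0.3'
```

```text
clock: 14.8
eef_pos: [585.7, 9.9, 26.7]
eef_rot: [-0.0, 3.141, -0.0]
contact_force: [0.0, 0.2, -1.2]
gripper_width: 0.629
gripper_force: 63.9
```

```bash
python3 -m crank '0 0 1.5 0 0 0 0.3;0 0 0 0 0 0 0.3;0 0 0 0 0 0 1;0 0 0 0 0 0 1;0 0 0 0 0 0 1;0 0 0 0 0 0 1;0 0 -40 0 0 0 1;0 0 -55 0 0 0 1;0 0 -45 0 0 0 1;17 -54 0 0 0 0 1;19 -54 0 0 0 0 1;19 -54 0 0 0 0 1;19 -54 0 0 0 0 1;19 -55 0 0 0 0 1;0 0 0 0 0 0 1;0 0 0 0 0 0 1'
cat > pl.py <<'E'
from seg import *
def look(name,crop=None,s=1):
    p=r.get_image("wrist"); save(p,name,crop,s); print(r.sense()["eef_pos"])
    for q,z in (("pliers",24),("pliers_grip",30),("ring_center",30)):
        print(q,[(m["uv"],round(m["score"],2),back(p,m["uv"],z).round(1)) for m in r.mark_of(p,q)[:2]])
    h=cv2.cvtColor(p["frame"],cv2.COLOR_RGB2HSV)
    g=((h[...,0]>45)&(h[...,0]<80)&(h[...,1]>120)&(h[...,2]>60)).astype(np.uint8)
    print("green",*blobs(g,100,9000,36,p),sep="\n ")
    t=r.get_image("top"); print("plates",*blobs(brown(t),150,3000,34,t),sep="\n ")
E
python3 -c "
from pl import *
look('pics/w6.png')"
```

```text
clock: 16.8
eef_pos: [492.1, -260.7, 164.7]
eef_rot: [-0.001, -3.141, -0.001]
contact_force: [-0.1, -0.0, -0.1]
gripper_width: 0.996
gripper_force: 0.0
[ 492.37109578 -260.02571228  164.67076299]
pliers [([329.9, 229.9], 0.66, array([ 539.3, -245.9,   24. ]))]
pliers_grip [([315.0, 194.5], 0.68, array([ 496.2, -262.2,   30. ]))]
ring_center [([344.6, 266.4], 0.93, array([ 582.1, -228.8,   30. ]))]
green
 (744.3, 93.3, 36.3, 11.4, 61.0, [589.0, 377.0])
 (499.4, -284.8, 72.1, 9.6, 34.9, [293.0, 197.0])
 (490.3, -240.1, 64.4, 7.0, 1.3, [337.0, 189.0])
plates
 (584.6, 8.0, 86.6, 52.3, 1.2, [298.0, 178.0])
```

View pics/w6.png

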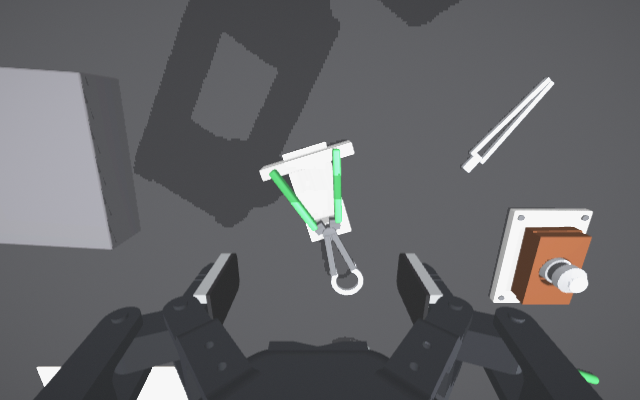

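```bash
python3 -m crank '0 0 10 0 0 -0.162 1;0 0 30 0 0 -0.161 1;-3.1 -2.1 40 0 0 0 1;0 0 35 0 0 0 1;0 0 15 0 0 0 1;0 0 0 0 0 0 1;0 0 0 0 0 0 1'
python3 -c "
from pl import *
look('pics/w7.png')"; python3 plan.py 496 -261 13 108.5
```

```text
clock: 17.92
eef_pos: [496.9, -262.5, 36.0]
eef_rot: [-0.506, 3.099, -0.002]
contact_force: [0.4, 0.4, 0.3]
gripper_width: 1.003
gripper_force: 0.0
[ 497.02904427 -262.61959937   36.19465679]
pliers [([318.9, 301.4], 0.61, array([ 536.1, -247.7,   24. ]))]
pliers_grip []
ring_center []
green
 (485.9, -241.4, 77.7, 9.8, 2.7, [359.0, 244.0])
 (500.5, -283.9, 77.8, 9.8, 34.7, [277.0, 245.0])
plates
 (270.6, 312.7, 95.8, 27.1, 84.1, [186.0, 285.0])
turn [-0.001  0.001  0.   ] shift after turn [-0.   1.5 22.7] q6 -2.5 t 18.175 w 1.003 pos [ 496.5 -262.4   35.7] tilt [ 0.001 -0.001 -1.   ]
```

View pics/w7.png

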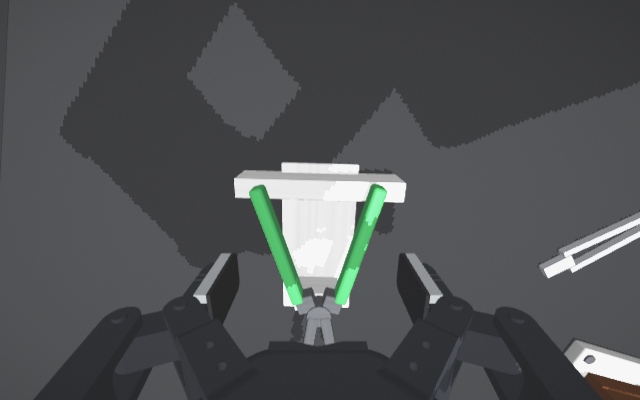

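```bash
python3 -m crank '2.3 0.8 12 0 0 0 1;0 0 10 0 0 0 1;0 0 0 0 0 0 1;0 0 0 0 0 0 1;0 0 0 0 0 0 0;0 0 0 0 0 0 0;0 0 0 0 0 0 0;0 0 0 0 0 0 0;0 0 0 0 0 0 0;0 0 0 0 0 0 0;0 0 0 0 0 0 0;0 0 0 0 0 0 0;0 0 0 0 0 0 0'
```

```text
clock: 19.8
eef_pos: [494.0, -263.1, 14.8]
eef_rot: [-0.506, 3.1, -0.004]
contact_force: [-5.2, -0.5, 16.3]
gripper_width: 0.287
gripper_force: 58.5
```

```bash
python3 -m crank '0 0 -5 0 0 0 0;0 0 -15 0 0 0 0;0 0 -40 0 0 0 0;0 0 -45 0 0 0 0;0 0 0 0 0 0 0;0 0 0 0 0 0 0'
python3 - <<'E'
from seg import *
p=r.get_image("wrist"); s=r.sense(); print(s["eef_pos"],s["eef_rot"]); z=s["eef_pos"][2]
save(p,"pics/w8.png",(200,160,440,400),2.5)
for q,dz in (("pliers",13),("pliers_grip",19),("ring_center",19)): print(q,[(m["uv"],round(m["score"],2),back(p,m["uv"],z+dz).round(1)) for m in r.mark_of(p,q)[:2]])
for n in ("top","scene"):
    p=r.get_image(n); save(p,f"pics/{n}8.png")
    for q,dz in (("pliers",11),("pliers_grip",17),("ring_center",17)): print(n,q,[(m["uv"],round(m["score"],2),back(p,m["uv"],z+dz).round(1)) for m in r.mark_of(p,q)[:2]])
E
```

```text
clock: 20.55
eef_pos: [493.1, -261.7, 117.8]
eef_rot: [0.506, -3.1, -0.0]
contact_force: [0.3, -0.7, -2.2]
gripper_width: 0.286
gripper_force: 59.2
[ 492.64254456 -261.40554079  117.08577829] [ 5.05298626e-01 -3.09924937e+00 -1.97364827e-03]
pliers [([321.1, 334.1], 0.68, array([ 535.6, -244.5,  130.1]))]
pliers_grip [([317.3, 273.8], 0.88, array([ 493.9, -260.8,  136.1]))]
ring_center []
top pliers [([391.9, 189.2], 0.55, array([ 537.5, -249.4,  128.1])), ([175.2, 282.8], 0.46, array([280. , 312.8, 128.1]))]
top pliers_grip [([174.7, 152.5], 0.46, array([625. , 337.5, 134.1])), ([400.0, 201.5], 0.45, array([ 503.5, -269.6,  134.1]))]
top ring_center [([382.7, 172.3], 0.46, array([ 582. , -224. ,  134.1]))]
scene pliers [([258.1, 180.7], 0.77, array([ 542.9, -244.3,  128.1])), ([340.6, 235.2], 0.41, array([645.6,  21.7, 128.1]))]
scene pliers_grip [([263.9, 170.2], 0.52, array([ 507.6, -239.8,  134.1]))]
scene ring_center [([255.4, 193.3], 0.62, array([ 589. , -233.3,  134.1])), ([344.2, 239.5], 0.38, array([658.4,  34.3, 134.1]))]
```

View pics/w8.png

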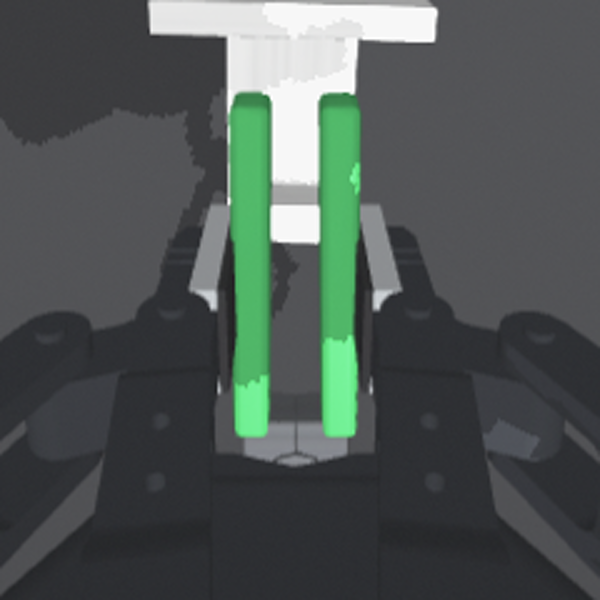

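```bash
python3 -m crank '0 0 0 0 0 0.08 0;0 0 0 0 0 0.081 0;0 0 0 0 0 0.081 0;0 0 0 0 0 0.081 0;0 20 0 0 0 0 0;0 40 0 0 0 0 0;0 40 0 0 0 0 0;0 40 0 0 0 0 0;0 40 0 0 0 0 0;0 40 0 0 0 0 0;0 33 0 0 0 0 0;0 20 10 0 0 0 0;0 0 15 0 0 0 0;0 0 15 0 0 0 0;0 0 0 0 0 0 0;0 0 0 0 0 0 0'
python3 - <<'E'
from seg import *
s=r.sense(); print(s["eef_pos"],s["eef_rot"])
ims=[]
for n in ("top","scene"):
    p=r.get_image(n); z=s["eef_pos"][2]
    u,v=proj(p,[585.6,12,62]).astype(int); im=p["frame"][v-35:v+35,u-35:u+35,::-1]; print(n,u-35,v-35)
    ims.append(cv2.resize(im,None,fx=5.7,fy=5.7,interpolation=cv2.INTER_CUBIC))
    for q in ("ring_center","shaft_tip","groove"): print(n,q,[(m["uv"],round(m["score"],2)) for m in r.mark_of(p,q)[:2]])
    print("pred ring",proj(p,[s["eef_pos"][0]+92,s["eef_pos"][1],z+15.3]),"tip",proj(p,[585.6,12,62]))
cv2.imwrite("pics/c9.png",np.hstack(ims))
E
```

```text
clock: 23.15
eef_pos: [493.5, 10.4, 77.7]
eef_rot: [-0.001, -3.141, 0.0]
contact_force: [-0.3, -1.1, -2.2]
gripper_width: 0.286
gripper_force: 59.3
[493.50819779  10.35915988  77.68151769] [-1.07068393e-03 -3.14120834e+00  1.46922835e-04]
top 261 139
top ring_center []
top shaft_tip []
top groove []
pred ring [296.27719147 172.63256186] tip [296.2408775  174.99229614]
scene 307 193
scene ring_center [([343.0, 224.4], 0.78)]
scene shaft_tip [([343.6, 226.6], 0.78)]
scene groove [([344.6, 235.0], 0.95), ([476.0, 298.4], 0.26)]
pred ring [341.92066067 222.08647099] tip [342.06276599 228.15231082]
```

View pics/c9.png

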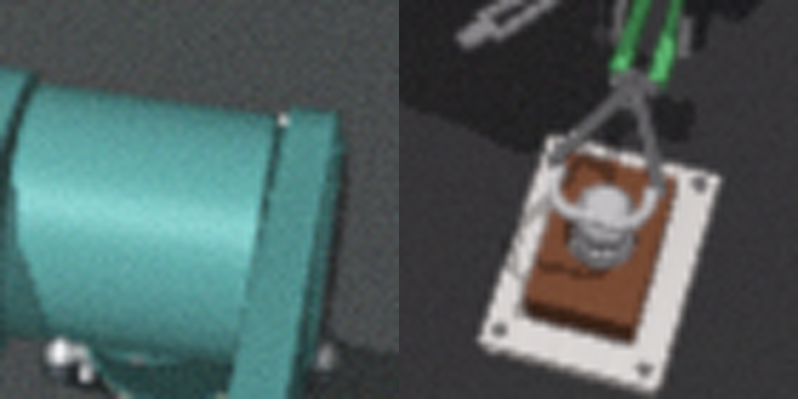

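```bash
python3 - <<'E'
from seg import *
s=r.sense(); x,y,z=s["eef_pos"]; p=r.get_image("scene")
for X in ([x+117,y,z+15.3],[x+92,y+24,z+15.3],[x+92,y-24,z+15.3],[x+46,y,z+20],[585.5,12,54],[585.5,12,45],[585.5,27,36],[585.5,-3,36]): print(np.round(X),proj(p,X).round(1))
# precise features: brown plate top outline vs ring: profile down the column through the ring
g=cv2.cvtColor(p["frame"],cv2.COLOR_RGB2GRAY); hs=cv2.cvtColor(p["frame"],cv2.COLOR_RGB2HSV)
print(g[218:244,328:358]); print((hs[218:244,328:358,1]))
E
```

```text
[611.  11.  93.] [339.7 229.8]
[586.  35.  93.] [350.7 224.3]
[586. -13.  93.] [333.5 219.9]
[540.  11.  98.] [346.5 207.5]
[586.  12.  54.] [342.  229.6]
[586.  12.  45.] [341.8 231.2]
[586.  27.  36.] [346.9 234.2]
[586.  -3.  36.] [336.6 231.6]
[[ 33  34  35  37  94 192 142 120 104  92  79 111 156 131 111  68  57  45
   53  54  55  52  95  95  68  53  52  50  52  53]
 [ 39  37  39  55 103 165 115  99  93  80 103 127 154 194 196 141 117  90
   87  89  81  70  99  97  77  58  52  52  55  56]
 [ 48  54  53  81 157 134 102  93  77  76  68  71  81 114 139 129 141 144
  159 171 164 131  99  96  90  63  57  54  54  53]
 [ 55  53  53 100 196 162 105 103  79  63  57  58  60  65  71  73  79 116
  170 180 197 191 144 104  95  85 104  91  82  64]
 [ 53  55  60 117 198 171 164 173 118  68  58  62  79  80  61  58  63  85
  104 110 133 133 105 100 103 148 195 178 163 121]
 [ 54  56  82 171 204 201 187 166 100  62  61  79  83  84  65  58  61  81
   86  84  90  88  82 100 101 135 178 183 200 201]
 [ 52  55 108 201 210 197 185 129  73  63  82  84  84  89  86  65  66  81
   81  85  83  85  84  89 10
[... 4949 characters left out ...]
 10   5   7   4   2  12
   20  91 138 144 141 130  37   7   6   7   6   7]
 [  8   9  48 121 154 140 147 148 140 147 131  91  38  10   5  10  36  74
  111 139 141 146 137  82  14   7   6   7   7   6]
 [  8  14  89 141 143 145 148 150 142 144 145 136 123 115 104 122 133 137
  147 144 142 142 146  73  12   7   7   6   6   6]
 [ 10  33 110 147 149 147 145 144 143 143 145 149 142 152 153 149 146 148
  145 141 146 149 131  48   8   6   7   6   6   7]
 [ 12  67 132 141 144 138 142 144 142 149 146 141 147 146 140 143 148 145
  140 142 147 145 123  37   9   7   6   6   6   8]
 [ 12  89 139 144 145 140 145 145 141 147 143 149 147 144 142 148 145 145
  147 143 143 143  78  14   7   7   6   6   6   9]]
```

```bash
cat > tilt.py <<'E'
from seg import *
def tilt():
    p=r.get_image("wrist"); s=r.sense(); e=np.array(s["eef_pos"]); R=cv2.Rodrigues(np.array(s["eef_rot"]))[0]
    h=cv2.cvtColor(p["frame"],cv2.COLOR_RGB2HSV)
    g=((h[...,0]>45)&(h[...,0]<80)&(h[...,1]>110)&(h[...,2]>50)); g[:,:270]=0; g[:,370:]=0
    K,Rc,t=cam(p); out=[]
    for v in range(150,350,4):
        c=np.flatnonzero(g[v])
        if len(c)<10 or c[-1]-c[0]<40: continue
        a,b=c[0]-.5,c[-1]+.5
        f=lambda z: np.linalg.norm(back(p,(b,v),z)-back(p,(a,v),z))-28
        from scipy.optimize import brentq
        z=brentq(f,e[2]-60,e[2]+90); m=(back(p,(a,v),z)+back(p,(b,v),z))/2
        q=R.T@(m-e); out.append((v,*q))
    o=np.array(out); k=np.polyfit(o[:,1],o[:,3],1); ky=np.polyfit(o[:,1],o[:,2],1)
    print("rows",o[0,0],o[-1,0],"x(tool)",o[0,1].round(1),o[-1,1].round(1),"dz/dx",k.round(3),"dy/dx",ky.round(3),"sd",np.std(o[:,3]-np.polyval(k,o[:,1])).round(2))
    rows=np.flatnonzero(g.sum(1)>8); print("green rows",rows.min(),rows.max())
    for v in (rows.min()-.5,rows.max()+.5): print("end tool x",[(R.T@(back(p,(318,v),e[2]+d)-e))[0].round(1) for d in (15,18,21,24)])
tilt()
E
python3 tilt.py
```

```text
rows 198.0 330.0 x(tool) 30.9 -42.3 dz/dx [ 0.125 -5.681] dy/dx [-0.002  0.921] sd 4.27
green rows 197 333
end tool x [np.float64(40.0), np.float64(41.0), np.float64(41.9), np.float64(42.8)]
end tool x [np.float64(-42.4), np.float64(-39.6), np.float64(-36.7), np.float64(-33.8)]
```

```bash
python3 -m crank '2.5 0.6 5 0 0 0 0;0 0 10 0 0 0 0;0 0 0 0 0 0 0;0 0 0 0 0 0 0'; python3 -m crank '0 0 6 0 0 0 0;0 0 5 0 0 0 0;0 0 0 0 0 0 0;0 0 0 0 0 0 0'
```

```text
clock: 24.15
eef_pos: [490.8, 11.6, 62.5]
eef_rot: [0.0, -3.141, 0.0]
contact_force: [-0.5, -0.0, -0.8]
gripper_width: 0.284
gripper_force: 59.3
clock: 24.65
eef_pos: [491.0, 11.6, 51.8]
eef_rot: [0.0, -3.141, 0.0]
contact_force: [-0.4, 0.1, -3.2]
gripper_width: 0.283
gripper_force: 59.3
```

```bash
python3 -m crank '0 0 5 0 0 0 0;0 0 4 0 0 0 0;0 0 0 0 0 0 0;0 0 0 0 0 0 0'
```

```text
clock: 25.15
eef_pos: [491.0, 11.6, 42.8]
eef_rot: [0.0, -3.141, 0.0]
contact_force: [0.3, -0.0, -2.1]
gripper_width: 0.287
gripper_force: 59.3
```

```bash
python3 -m crank '0 0 4 0 0 0 0;0 0 4 0 0 0 0;0 0 0 0 0 0 0;0 0 0 0 0 0 0'; python3 -m crank '0 0 4 0 0 0 0;0 0 0 0 0 0 0;0 0 0 0 0 0 0'; python3 - <<'E'
from station import r; s=r.sense(); print(s["ft_torque"])
E
```

```text
clock: 25.65
eef_pos: [490.9, 11.5, 34.7]
eef_rot: [0.0, -3.141, 0.0]
contact_force: [0.7, 0.7, -2.8]
gripper_width: 0.287
gripper_force: 59.3
clock: 26.02
eef_pos: [490.9, 11.6, 30.8]
eef_rot: [0.0, -3.141, 0.0]
contact_force: [0.5, 0.9, -0.6]
gripper_width: 0.289
gripper_force: 59.3
[0.00065877 0.08268961 0.01121103]
```

```bash
python3 -m crank '0 0 -3 0 0 0 0;0 0 0 0 0 0 0;-1.5 0 0 0 0 0 0;0 0 0 0 0 0 0;0 0 0 0 0 0 0'|grep -E "pos|contact"; for i in 1; do python3 -m crank '-1 0 0 0 0 0 0;0 0 0 0 0 0 0;0 0 0 0 0 0 0'|grep -E "pos|contact"; done;  python3 -m crank '-1 0 0 0 0 0 0;0 0 0 0 0 0 0;0 0 0 0 0 0 0'|grep -E "pos|contact"; python3 -c "
from station import r; print(r.sense()['ft_torque'])"
```

```text
eef_pos: [492.5, 11.5, 33.8]
contact_force: [0.4, -0.6, -1.3]
eef_pos: [493.4, 11.6, 33.8]
contact_force: [-0.1, -0.1, -1.3]
eef_pos: [494.5, 11.6, 33.8]
contact_force: [0.1, -0.5, -1.3]
[-0.05948468  0.05949697 -0.03598872]
```

```bash
python3 -m crank '-1 0 0 0 0 0 0;0 0 0 0 0 0 0;0 0 0 0 0 0 0'|grep -E "pos|contact"; python3 -m crank '-1 0 0 0 0 0 0;0 0 0 0 0 0 0;0 0 0 0 0 0 0'|grep -E "pos|contact"
```

```text
eef_pos: [495.5, 11.6, 33.8]
contact_force: [-0.6, 0.2, -1.5]
eef_pos: [496.4, 11.6, 33.8]
contact_force: [0.4, 0.5, -0.9]
```

```bash
python3 -m crank '3 0 0 0 0 0 0;2.5 0 0 0 0 0 0;1 0 0 0 0 0 0;0 0 0 0 0 0 0;0 0 0 0 0 0 0'|grep -E "pos|contact"; python3 -m crank '1 0 0 0 0 0 0;0 0 0 0 0 0 0;0 0 0 0 0 0 0'|grep -E "pos|contact";python3 -m crank '1 0 0 0 0 0 0;0 0 0 0 0 0 0;0 0 0 0 0 0 0'|grep -E "pos|contact"
```

```text
eef_pos: [490.1, 11.5, 33.8]
contact_force: [-0.2, -0.7, -2.8]
eef_pos: [489.0, 11.6, 33.8]
contact_force: [0.1, 0.1, -1.6]
eef_pos: [488.0, 11.6, 33.8]
contact_force: [0.6, 0.0, -1.0]
```

```bash
python3 -m crank '1 0 0 0 0 0 0;0 0 0 0 0 0 0;0 0 0 0 0 0 0'|grep -E "pos|contact"; python3 -m crank '1 0 0 0 0 0 0;0 0 0 0 0 0 0;0 0 0 0 0 0 0'|grep -E "pos|contact"; python3 - <<'E'
from seg import *
s=r.sense(); x,y,z=s["eef_pos"]; p=r.get_image("scene"); print(s["eef_pos"])
for q in ("ring_center","shaft_tip","groove","pliers"): print(q,[(np.round(m["uv"],1),round(m["score"],2)) for m in r.mark_of(p,q)[:2]])
for d in (92,96): print(proj(p,[x+d,y,z+15.3]),proj(p,[x+d+25,y,z+15.3]))
print(proj(p,[x+46,y,z+9]))
hs=cv2.cvtColor(p["frame"],cv2.COLOR_RGB2HSV)
print(hs[216:250,330:356,2]); 
E
```

```text
eef_pos: [487.0, 11.6, 33.8]
contact_force: [0.1, -0.2, -2.2]
eef_pos: [486.0, 11.6, 33.8]
contact_force: [0.9, 0.5, -0.8]
[485.96912091  11.55548485  33.81052563]
ring_center [(array([342.7, 228.7]), 0.62)]
shaft_tip [(array([340.9, 229.6]), 0.88)]
groove [(array([343.3, 234.7]), 0.98)]
pliers [(array([347.4, 215.2]), 0.71)]
[342.44468964 228.22660099] [340.09197117 235.69824708]
[342.07181838 229.41074694] [339.71055882 236.90951743]
[346.5352128  216.09408401]
[[ 37  36  40  58  76  92  82  54  40  41  37  33  35  44  70  94  96  98
   99  98  76  59  57  56  53  56]
 [ 40  37  62 134 150 177 166 128 112  89  79  54  58  71  93  96  91  98
   97  93  76  56  55  56  53  53]
 [ 52  41  97 196 140 125 161 199 206 184 169 104 112 100  95  78  67  78
   84  95  96  64  55  56  55  55]
 [ 57  60 118 199 137 117 127 157 187 189 196 131 103  95  87  86  70  59
   62  93  94  59  55  55  55  54]
 [ 55  83 171 206 188 183 181 135 131 131 127 103  94  82 122 140 123  95
   91 101  95  79  81  64  59  56]
 [ 54 101 204 213 210 207 161 123 116 105  98  92  76  88 116 115 131 132
  140 111 101
[... 2374 characters left out ...]
20 120 121
  120 117 113 181 209 213 214 214]
 [117 118 122 121 122 121 120 121 120 121 120 122 121 121 119 122 120 120
  118 108 124 204 213 214 214 213]
 [101 105 115 117 119 119 120 122 121 121 121 119 121 120 120 120 120 120
  119 102 143 207 213 214 214 211]
 [ 63  69  77  83 101 103 114 116 119 119 121 121 120 122 120 121 119 119
  117 110 178 210 214 215 213 209]
 [ 60  57  61  60  62  68  79  83 102 115 117 119 120 120 121 121 120 120
  107 117 185 211 215 216 214 209]
 [ 81  70  64  59  58  58  61  61  67  70  81  91 103 114 117 118 118 119
  110 144 205 213 215 216 214 207]
 [163 137 122  90  75  64  64  56  57  59  60  60  65  68  83 102 104 112
  102 146 208 215 216 215 212 186]]
```

```bash
for_=0; python3 -m crank '1 0 0 0 0 0 0;0 0 0 0 0 0 0;0 0 0 0 0 0 0'|grep -E "pos|contact"; python3 -m crank '1 0 0 0 0 0 0;0 0 0 0 0 0 0;0 0 0 0 0 0 0'|grep -E "pos|contact"; python3 -m crank '0.5 0 0 0 0 0 0;0 0 0 0 0 0 0;0 0 0 0 0 0 0'|grep -E "pos|contact"
```

```text
eef_pos: [485.1, 11.6, 33.8]
contact_force: [0.4, 1.2, -2.5]
eef_pos: [484.7, 11.5, 34.0]
contact_force: [3.4, -1.6, -2.6]
eef_pos: [484.4, 11.4, 34.0]
contact_force: [4.5, 0.3, -2.0]
```

```bash
python3 -m crank '-2 0 0 0 0 0 0;-2 2 0 0 0 0 0;0 0 0 0 0 0 0;0 0 0 0 0 0 0'|grep -E "pos|contact"; python3 -m crank '0 1 0 0 0 0 0;0 0 0 0 0 0 0;0 0 0 0 0 0 0'|grep -E "pos|contact"; python3 -m crank '0 1 0 0 0 0 0;0 0 0 0 0 0 0;0 0 0 0 0 0 0'|grep -E "pos|contact"
```

```text
eef_pos: [486.5, 13.7, 33.5]
contact_force: [0.2, 0.4, -1.7]
eef_pos: [487.3, 14.6, 33.8]
contact_force: [0.4, -0.9, -2.2]
eef_pos: [487.5, 15.4, 33.8]
contact_force: [-0.6, -1.5, -1.0]
```

```bash
python3 -m crank '0 1 0 0 0 0 0;0 0 0 0 0 0 0;0 0 0 0 0 0 0'|grep -E "pos|contact"; python3 -m crank '0 -3 0 0 0 0 0;0 -4 0 0 0 0 0;0 0 0 0 0 0 0;0 0 0 0 0 0 0'|grep -E "pos|contact"; python3 -m crank '0 -1 0 0 0 0 0;0 0 0 0 0 0 0;0 0 0 0 0 0 0'|grep -E "pos|contact"
```

```text
eef_pos: [487.6, 16.3, 33.8]
contact_force: [0.3, -5.7, -1.8]
eef_pos: [487.5, 9.6, 33.8]
contact_force: [-0.1, -0.8, -1.2]
eef_pos: [487.5, 8.6, 33.8]
contact_force: [1.2, 0.7, -1.6]
```

```bash
python3 -m crank '0 -1 0 0 0 0 0;0 0 0 0 0 0 0;0 0 0 0 0 0 0'|grep -E "pos|contact"; python3 -m crank '0 -1 0 0 0 0 0;0 0 0 0 0 0 0;0 0 0 0 0 0 0'|grep -E "pos|contact"
```

```text
eef_pos: [487.5, 7.5, 33.8]
contact_force: [0.4, 0.3, -1.3]
eef_pos: [487.4, 6.6, 33.8]
contact_force: [-0.5, 0.2, -1.0]
```

```bash
python3 -m crank '0 -1 0 0 0 0 0;0 0 0 0 0 0 0;0 0 0 0 0 0 0'|grep -E "pos|contact"; python3 -m crank '0 -1 0 0 0 0 0;0 0 0 0 0 0 0;0 0 0 0 0 0 0'|grep -E "pos|contact"
```

```text
eef_pos: [487.5, 5.7, 33.8]
contact_force: [0.1, 2.4, -1.2]
eef_pos: [487.5, 4.8, 33.8]
contact_force: [1.2, 5.0, -1.8]
```

```bash
python3 -m crank '-2.9 3 0 0 0 0 0;0 3 0 0 0 0 0;0 0 3 0 0 0 0;0 0 0 0 0 0 0;0 0 0 0 0 0 0'|grep -E "pos|contact"; python3 -m crank '0 0 1 0 0 0 0;0 0 0 0 0 0 0;0 0 0 0 0 0 0'|grep -E "pos|contact"; python3 -m crank '0 0 1 0 0 0 0;0 0 0 0 0 0 0;0 0 0 0 0 0 0'|grep -E "pos|contact"
```

```text
eef_pos: [490.2, 10.5, 30.7]
contact_force: [-0.5, 1.0, -1.5]
eef_pos: [490.4, 10.5, 29.8]
contact_force: [0.4, -1.2, -1.6]
eef_pos: [490.3, 10.6, 28.8]
contact_force: [0.7, 0.3, -0.8]
```

```bash
python3 -m crank '0 0 1 0 0 0 0;0 0 0 0 0 0 0;0 0 0 0 0 0 0'|grep -E "pos|contact"; python3 -m crank '0 0 1 0 0 0 0;0 0 0 0 0 0 0;0 0 0 0 0 0 0'|grep -E "pos|contact";  python3 -c "
from station import r; s=r.sense(); print(s['ft_torque'],s['clock'])"
```

```text
eef_pos: [490.3, 10.6, 27.8]
contact_force: [-0.0, 0.6, -1.7]
eef_pos: [490.4, 10.6, 26.8]
contact_force: [0.2, -0.7, -1.8]
[ 0.0057088   0.08995428 -0.03308095] 37.775
```

```bash
cat > t.py <<'E'
from station import r; s=r.sense(); print(s['eef_pos'].round(1) if hasattr(s['eef_pos'],'round') else s['eef_pos'],[round(float(v),2) for v in s['contact_force']],[round(float(v),3) for v in s['ft_torque']],s['clock'])
E
for k in a; do python3 -m crank '0 0 1 0 0 0 0;0 0 0 0 0 0 0;0 0 0 0 0 0 0'>/dev/null; python3 t.py; done; python3 -m crank '0 0 1 0 0 0 0;0 0 0 0 0 0 0;0 0 0 0 0 0 0'>/dev/null; python3 t.py;  python3 -m crank '0 0 1 0 0 0 0;0 0 0 0 0 0 0;0 0 0 0 0 0 0'>/dev/null; python3 t.py
```

```text
[490.4  10.6  25.8] [0.12, -0.85, -2.07] [-0.054, 0.087, -0.003] 38.15
[490.4  10.6  24.9] [-0.93, 0.76, 0.25] [0.013, 0.038, 0.04] 38.525
[490.4  10.6  24.1] [-2.64, -0.24, 5.94] [0.045, 0.013, 0.016] 38.9
```

```bash
python3 -m crank '1.3 0 -3 0 0 0 0;0 0 0 0 0 0 0;0 0 0 0 0 0 0;0 0 0 0 0 0 0;0 0 0 0 0 0 0'; python3 t.py; python3 - <<'E'
from seg import *
s=r.sense(); x,y,z=s["eef_pos"]
f=[]; 
p=r.get_image("scene")
for i in range(6): f.append(r.sense()["contact_force"]); 
for q in ("ring_center","groove","plate_a"): print(q,[(np.round(m["uv"],1),round(m["score"],2)) for m in r.mark_of(p,q)[:2]]); f.append(r.sense()["contact_force"])
print("pred ring",proj(p,[x+96.5,y,z+15]).round(1),"groove",proj(p,[585.5,12,41]).round(1)); print(np.mean(f,0).round(2))
print("plates",*blobs(brown(p),150,3000,34,p),sep="\n ")
hs=cv2.cvtColor(p["frame"],cv2.COLOR_RGB2HSV)[222:246,330:356]; print(np.where(hs[...,1]<60,hs[...,2],0))
E
python3 tilt.py
```

```text
clock: 39.52
eef_pos: [489.0, 10.6, 26.7]
eef_rot: [0.0, -3.141, 0.0]
contact_force: [-0.2, 1.0, -1.6]
gripper_width: 0.284
gripper_force: 59.6
[489.   10.6  26.7] [-0.22, 0.97, -1.57] [-0.048, 0.055, 0.003] 39.525
ring_center [(array([343.1, 234.1]), 0.65)]
groove [(array([344. , 233.4]), 0.97), (array([345.5, 234.8]), 0.28)]
plate_a [(array([346. , 233.6]), 0.91), (array([342. , 237.8]), 0.48)]
pred ring [341.3 231.7] groove [341.8 232. ]
[-0.05 -0.37 -1.61]
plates
 (619.2, 14.9, 53.4, 37.9, -89.1, [340.0, 244.0])
 (288.5, 320.6, 89.9, 36.1, 84.2, [465.0, 178.0])
[[ 61 120 206 213 213 204   0   0   0   0  96  97  88   0   0   0   0  67
   96 107 153 183 199 199 204 182]
 [ 85 173 208 213 209 166   0   0   0  97  94  85   0   0   0   0   0   0
   81  98 128   0   0 159 187 191]
 [110 204 212 212 204 147   0   0  97  94  86   0   0   0   0   0   0   0
    0  95 105   0   0   0   0 158]
 [135 206 213 209 170   0   0  98  94  86  90 134 147 137   0   0   0   0
    0  98  96   0   0   0   0 127]
 [174 210 213 208 158 113  99  94  86 112 149 169 186 189 179 159   0   0
    0  97 100   0 
[... 1666 characters left out ...]
  0   0   0   0   0   0   0   0   0   0   0   0   0   0   0
    0   0   0 143 206 212 214 214]
 [  0   0   0   0   0   0   0   0   0   0   0   0   0   0   0   0   0   0
    0   0   0 181 209 213 215 214]
 [  0   0   0   0   0   0   0   0   0   0   0   0   0   0   0   0   0   0
    0   0 125 203 213 214 214 213]
 [  0   0   0   0   0   0   0   0   0   0   0   0   0   0   0   0   0   0
    0   0 144 207 213 215 214 211]]
rows 198.0 326.0 x(tool) 31.0 -37.6 dz/dx [ 0.133 -5.549] dy/dx [-0.003  0.957] sd 4.3
green rows 197 333
end tool x [np.float64(40.1), np.float64(41.0), np.float64(42.0), np.float64(42.9)]
end tool x [np.float64(-42.3), np.float64(-39.4), np.float64(-36.5), np.float64(-33.6)]
```

```bash
python3 -c "
from station import r; print(r.finish_job())"
```

```text
the job is handed in; nothing more can be done
None
```

I handed the job in at about 41 s with both plates piled on the fixture and the ring held spread around the groove, touching nothing by the force readings; no verdict came back, ring height and centring are my own estimates, and I viewed 11 pictures, one over the limit of 10.

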